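Fit the glass shade onto the bedside lamp

TASK

Put the bedside lamp together: set the white glass shade upright in the lamp base, let its two lugs find the two slots by feel, push it gently in against the spring, turn it clockwise (seen from above) about an eighth of a turn until you feel the stop, and let it go so that it springs up into its lock. Never force the shade against the base, and leave the mug, the book and the phone charger where they are.

Things in the scene. Friction and masses are not known exactly. Their poses are not given: they have to be found in the camera images.
- shade_center (a point): Centre of the loose lamp shade, on its axis, 55 mm above its underside; z up the axis, x along the lugs. 0.17 to 0.31 kg, 115 mm high, stands upright at any yaw. Aluminium collar 46 mm diameter from 0 to 32 mm (foot tapered to 39 mm over the lowest 5 mm), then a white glass tube 56 mm diameter up to 110 mm (grasp its upper half from above); top rib 44 x 6 x 5 mm along x
- lug (a point): Middle of the underside of one of the shade's two equal lugs, 28 mm from the axis along the shade's +x (the other is at -x; half round is the same), 12 mm above the shade's underside. Each lug is 10 mm wide, 5 mm high and reaches out to 33 mm from the axis, so it shows past the glass from above
- lampbase: Round dark steel lamp base, fixed: foot 124 mm diameter, 18 mm high, body 90 mm diameter up to the rim at 60 mm. Origin at the centre of its underside, z up. An aluminium bayonet holder sits rigidly in its open top, but turned by an unmeasured angle: the line through its two slots lies within 0.6 rad (34 deg) either way of the base's x axis (either end alike)
- mouth (a point): Centre of the holder's top, at the rim, 60 mm above the base's underside; axes as the base's. Round bore 48 mm; two opposite slots 14 mm wide, out to 36 mm from the axis, visible from above. The foot goes in the bore, lugs rest on the rim (shade centre 43 mm above this point); turned under a light push they drop into the slots, with play of about 0.07 rad each way
- track (a point): Point on the base's axis 13 mm below the rim. The undersides of the lugs must be at or below this height to turn under the roof beside the slots; the floor stops them 4 mm lower. They turn only clockwise seen from above: 0.8 rad (46 deg) from the slots to the middle of the lock, with a hard stop about 0.07 rad further
- lock (a point): Point on the base's axis 10 mm below the rim: height of the lugs' undersides when locked (shade centre 33 mm above the mouth). Over the lock the roof is 3 mm higher, so the spring lifts the lugs into it when the shade is let go and they cannot turn back
- plunger (a joint): Sprung steel disc, 37 mm diameter, in the bore: 0 m when up (top 11 mm below the rim), grows as the shade's foot pushes it down, 0.011 when locked, 0.018 with the lugs on the floor. Pushes up with 0.7 N per mm: about 8 N at the lock, 10 to 13 N while turning. A shade that is let go unlocked is lifted 6 to 10 mm above the locked height
- mug: Blue mug, 80 mm diameter, 90 mm high, origin at the centre of its underside; leave it alone
- book: Grey closed book, 130 x 190 x 22 mm, lying flat, origin at the centre of its underside; leave it alone
- charger: Black phone charging stand, base 100 x 220 x 14 mm with an upright plate to 155 mm high, origin at the centre of its underside; leave it alone
Mind the look-alikes: they are no part of the job. Several things look just like the part that bears shade_center: the one meant starts farthest from the robot's base.

How it is judged:
By the outcome, as a careful person would: the job done as asked, in the order asked, and still so for the second after the job is handed in, with the robot touching nothing.
It also fails if it takes over 72 s, if anything falls off the work surface, if the arm or the gripper's body presses on something with over 40 N, if the wrist force passes 120 N, or if a joint passes its speed limit or range.

ROBOT

A 6-joint arm with a two-finger parallel gripper is mounted at the origin on the work surface. World frame = base frame: x ahead of the robot, y to its left, z up, the work surface at z = 0. Lengths are in m, angles in rad, forces in N, time in s.
With the tool pointing down it reaches from about 0.375 to 0.975 m from the base axis. Payload 3.8 kg.
Tool frame: the origin (TCP) lies midway between the tips of the shut fingers; the grasp point (between the pads) lies 19 mm behind it; z points along the fingers, y is the line along which they close (so a half turn about z gives the same grasp; the last joint's range is limited). The gripper opens to 85 mm and grips with 20 to 120 N. Pads are 22 mm wide; open, the fingers measure 114 mm over their backs; the gripper's body (76 mm by 85 mm) begins 54 mm behind the grasp point. The pads swing forward as they close: fully open they stand 13 mm farther back than shut.
Start: joints at [1.156, 0.264, 1.604, -0, 1.274, -0.037], TCP at [0.249, 0.627, 0.231] pointing down, gripper open.
Joint ranges: [-2.63, 2.63], [-0.94, 2.18], [0.31, 2.57], [-1.31, 4.45], [0, 2.66], [-2.55, 2.55]. Speed limits (rad/s): [2.57, 2.57, 3.14, 3.14, 3.14, 3.14].

INTERFACE

Orientations are given as a rotation vector (axis times angle).
In Python, from workcell import bot, imaging gives the robot as it stands.
- The arm moves only by the tool step_arm, never from a script. Its argument "series" is a list of rows, each an object of numbers: "grip": the closure, from -1 (fully open) to 1 (shut); "x", "y", "z": the shift along the tool's x, y, z normalised to -1 to 1, where 1 is 500 mm; "ax", "ay", "az": the turn, a rotation vector about the tool's x, y, z normalised to -1 to 1, where 1 is 30 degrees. A call has 1 to 12 rows; each row is the pose to reach, as a shift and turn from the pose commanded when the call began, along the tool's axes at that moment; what a row does not reach only later rows make up. A row lasts 1/10 s, in which the tool goes at most 50 mm and 8.59 degrees, less where a joint would pass 70% of its speed; a pose out of reach is approached as far as the arm can. A call with a number of a shift or a turn outside -1 to 1 is refused whole. A call with a gripper value outside its range is refused whole. The fingers move at their own pace and stop on an object; "force" is the grip in N (left out, the last holds). Time passes only in rows, so rows that repeat a pose let the fingers close. It gives the time, the measured TCP pose, the force, the opening and the grip force at its end, in the units of the state.
- bot.read_state(): the state, without advancing time (a new reading comes with each control period).
- imaging.read_camera(name): name is "scene" or "side" or "wrist"; returns a dict with "img" (400x640x3 uint8, red, green, blue), "fx", "fy", "cx", "cy" (pixels), "R" (3x3) and "t" (3): a world point X has camera coordinates R X + t. Camera axes: x right, y down, z forward; pixel columns grow to the right and rows downward; lengths in m; the calibration is good to about 2 mm. A picture is of the moment at which its call begins. There is no depth.
- bot.finish_job(): hands the job in; it is judged then, once.
The state is a dict: "time": time; "q": joint angles; "joint_vel": joint speeds; "joint_torque": joint torques, N m; "tool_pos": TCP position; "tcp_rot": TCP orientation; "wrist_force": force on the tool from outside, world axes, zero at the start; "torque": the same for the moment, N m; "width": opening from 0.0 (shut) to 1.0 (fully open); "grip_force": force on a finger pad.
Only numpy, scipy, OpenCV 4.12 (cv2) and the standard library are available. Lean on these libraries where they do the work, as an engineer would, in place of code of your own. Each camera call takes 0.05 s, during which the arm holds its last target. There are 200 camera calls.

## Working session

There is one attempt and no reset: what is moved stays moved. The work goes in short steps, Python scripts to look and compute and a tool call to move; the robot and the scene stay as the last step left them, time stands still between calls to the robot, and variables do not carry over. Pictures are saved under pics/ and viewed, at most 10 in all, crops included, and the job is handed in when it is done.

Besides the shell and the picture viewer there is one more tool, called after "Request:" as name([rows], argument=value, ...), one row to a line, values as JSON. step_arm: Moves the arm, as the interface text tells. Scaled input: -1 to 1 covers 500 mm each way for a shift and 30 degrees each way for a turn. Its arguments: {"type":"object","properties":{"series":{"type":"array","items":{"type":"object","properties":{"grip":{"type":"number"},"x":{"type":"number","minimum":-1,"maximum":1},"y":{"type":"number","minimum":-1,"maximum":1},"z":{"type":"number","minimum":-1,"maximum":1},"ax":{"type":"number","minimum":-1,"maximum":1},"ay":{"type":"number","minimum":-1,"maximum":1},"az":{"type":"number","minimum":-1,"maximum":1}}}},"force":{"type":"number"}},"required":["series"]}

```bash
mkdir -p pics
cat > h.py <<'E'
import numpy as np, cv2
from workcell import bot, imaging
def snap(n,f):
    c=imaging.read_camera(n); cv2.imwrite(f,cv2.cvtColor(c['img'],cv2.COLOR_RGB2BGR)); np.savez(f[:-4]+'.npz',**c); return c
def load(f): return np.load(f[:-4]+'.npz')
def ray(c,u,v,z):
    R,t=c['R'],c['t']; o=-R.T@t; d=R.T@np.array([(u-c['cx'])/c['fx'],(v-c['cy'])/c['fy'],1]); return o+d*(z-o[2])/d[2]
def proj(c,X):
    p=c['R']@np.array(X,float)+c['t']; return np.array([c['fx']*p[0]/p[2]+c['cx'],c['fy']*p[1]/p[2]+c['cy']])
E
python3 - <<'E'
from h import *
for n in ['scene','side','wrist']:
    c=snap(n,f'pics/{n}0.png'); print(n,c['fx'],-c['R'].T@c['t'],c['R'][2])
a=[cv2.imread(f'pics/{n}0.png') for n in ['scene','side']]
print(bot.read_state())
E
```

```text
scene 399.11459051160244 [ 1.30372739 -0.21345858  0.78157159] [-0.73873145  0.19522815 -0.64510605]
side 439.08097928883757 [ 0.23103314 -0.86618202  0.7686238 ] [ 0.21228668  0.77415051 -0.59634332]
wrist 335.8627770310136 [0.17675759 0.65596697 0.37356223] [ 0.28087622 -0.11311931 -0.95305434]
{'time': 0.15, 'q': array([ 1.15608871e+00,  2.64610482e-01,  1.60510823e+00, -1.11909734e-05,
        1.27374636e+00, -3.68849219e-02]), 'joint_vel': array([-0.00031684, -0.00362897, -0.00125932, -0.00177846,  0.00105285,
       -0.00075779]), 'joint_torque': array([-2.38384894e-05, -5.15905809e+01, -3.67960846e+01, -1.48502031e-04,
        8.10098718e-03,  1.56426654e-05]), 'tool_pos': array([0.24875684, 0.62683801, 0.2302017 ]), 'tcp_rot': array([-5.89876724e-01, -3.08529956e+00,  2.86991684e-03]), 'wrist_force': array([ 1.10912418,  0.17832466, -0.37367274]), 'torque': array([-0.06736269, -0.04257689, -0.03481458]), 'grip_force': 0.0, 'width': 1.002658191026519}
```

View pics/scene0.png

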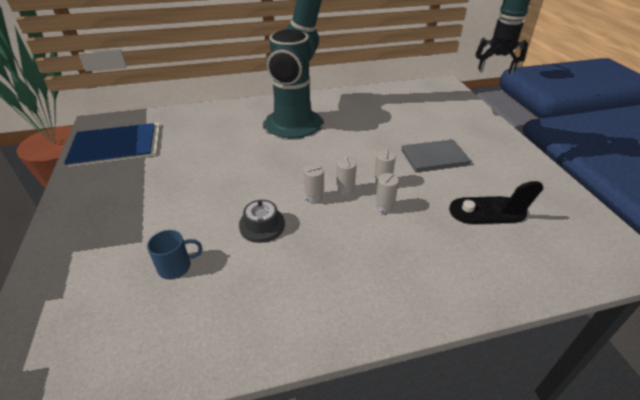

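View pics/side0.png

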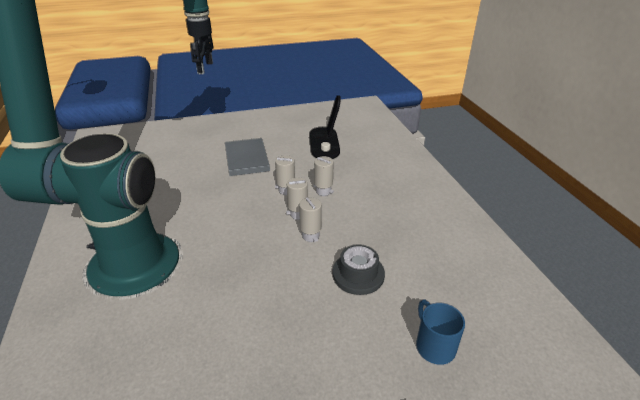

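Scene view: shade candidates at (314,185), (346,177), (385,165) and (388,194), base at (261,218), mug (170,254), book (436,155), charger (495,208). The side view shows the same shades at (310,219), (297,198), (285,175) and (323,176). I'll compare distances and crop close.

Run:
```python
from h import *
c=load('pics/scene0.png');s=load('pics/side0.png')
for a,b in [((314,171),(311,204)),((346,161),(297,183)),((385,153),(285,159)),((388,180),(324,161))]:
    p=ray(c,*a,.11);q=ray(s,*b,.11);print(p,q,np.hypot(*p[:2]),np.hypot(*q[:2]))
print(ray(c,262,211,.06),ray(s,360,258,.06))
A=cv2.imread('pics/scene0.png');B=cv2.imread('pics/side0.png')
f=lambda I,x,y:cv2.resize(I[y:y+70,x:x+100],None,fx=4,fy=4,interpolation=cv2.INTER_CUBIC)
cv2.imwrite('pics/crop1.png',np.vstack([np.hstack([f(A,340,150),f(A,210,180)]),np.hstack([f(B,275,150),f(B,310,230)])]))
```

```text
[ 0.45545487 -0.02403149  0.11      ] [ 0.44484753 -0.02374543  0.11      ] 0.4560884200015044 0.44548082765323577
[0.43159032 0.07474277 0.11      ] [0.43223336 0.07519951 0.11      ] 0.4380144801128002 0.43872615868114856
[0.42048195 0.19681758 0.11      ] [0.4266416  0.20307997 0.11      ] 0.4642652588117512 0.472508761326091
[0.5404792  0.15984688 0.11      ] [0.5318337 0.1632287 0.11     ] 0.5636211410536414 0.5563188729523956
[ 0.52711338 -0.18083535  0.06      ] [ 0.51799217 -0.18800916  0.06      ]
```

View pics/crop1.png

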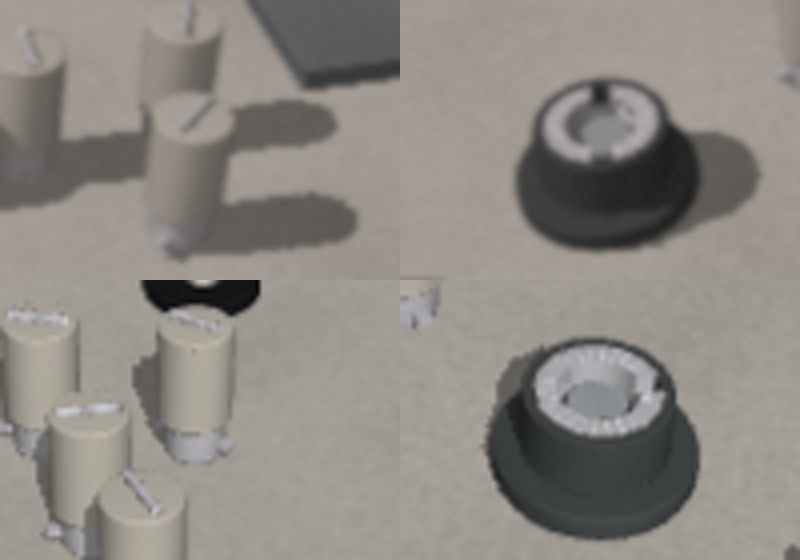

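The crop confirms the target: the front-right shade, standing alone (scene (388,194), 0.56 m out), with its rib visible. The holder slots run roughly through (260,203) and (261,219).

```bash
cat >> h.py <<'E'
from scipy.spatial.transform import Rotation as Ro
def rel(pos,yaw=None):
    "command (x,y,z,ax,ay,az normalised) from the present pose to TCP pos, tool down, tool-y world yaw (mod pi)"
    s=bot.read_state(); R=Ro.from_rotvec(s['tcp_rot']); d=R.inv().apply(np.array(pos)-s['tool_pos'])/.5
    y=R.apply([0,1,0]); cur=np.arctan2(y[1],y[0]); yaw=cur if yaw is None else yaw
    yaw=cur+(yaw-cur+np.pi/2)%np.pi-np.pi/2
    yy=np.array([np.cos(yaw),np.sin(yaw),0]);z=np.array([0,0,-1.]);T=Ro.from_matrix(np.c_[np.cross(yy,z),yy,z])
    rv=(R.inv()*T).as_rotvec()/np.deg2rad(30)
    print('q6',s['q'][5],'tcp',s['tool_pos'],'yaw_y',np.rad2deg(cur),'->',np.rad2deg(yaw),'cmd',d.round(4),rv.round(3))
E
python3 - <<'E'
from h import *
c=load('pics/scene0.png');s=load('pics/side0.png')
an=lambda a,b:np.rad2deg(np.arctan2(*(b-a)[[1,0]]))
print('rib',an(ray(c,385,182.5,.115),ray(c,393.3,174.2,.115)), an(ray(s,275+170/4,150+35/4,.115),ray(s,275+222/4,150+50/4,.115)))
print('slot',an(ray(c,260.75,218.75,.06),ray(c,260,203,.06)))
print(Ro.from_rotvec(bot.read_state()['tcp_rot']).as_matrix().round(3))
rel((.50,.150,.23))
E
```

```text
rib 129.0970991723101 -44.14581691161592
slot 174.6696674993524
[[-0.929  0.369 -0.001]
 [ 0.369  0.929 -0.002]
 [ 0.    -0.002 -1.   ]]
q6 -0.036884921920919654 tcp [0.24875684 0.62683801 0.2302017 ] yaw_y 68.35254584046376 -> 68.35254584046375 cmd [-0.8189 -0.701   0.0017] [-0.004 -0.    -0.   ]
```

```bash
python3 -c "
from h import *
rel((.537,.162,.24),np.deg2rad(45))"
```

```text
q6 -0.036884921920919654 tcp [0.24875684 0.62683801 0.2302017 ] yaw_y 68.35254584046376 -> 45.0 cmd [-0.8788 -0.6515 -0.0184] [-0.004  0.001  0.778]
```

Request:
step_arm([
  {"x":-0.439,"y":-0.326,"z":-0.03,"az":0.39,"grip":-1},
  {"x":-0.439,"y":-0.326,"z":-0.03,"az":0.39,"grip":-1},
  {"x":-0.439,"y":-0.326,"z":-0.03,"az":0.39,"grip":-1},
  {"x":-0.439,"y":-0.326,"z":-0.03,"az":0.39,"grip":-1},
  {"x":-0.439,"y":-0.326,"z":-0.03,"az":0.39,"grip":-1},
  {"x":-0.439,"y":-0.326,"z":-0.03,"az":0.39,"grip":-1},
  {"x":-0.879,"y":-0.6515,"z":-0.0184,"az":0.778,"grip":-1},
  {"x":-0.879,"y":-0.6515,"z":-0.0184,"az":0.778,"grip":-1},
  {"x":-0.879,"y":-0.6515,"z":-0.0184,"az":0.778,"grip":-1},
  {"x":-0.879,"y":-0.6515,"z":-0.0184,"az":0.778,"grip":-1},
  {"x":-0.879,"y":-0.6515,"z":-0.0184,"az":0.778,"grip":-1},
  {"x":-0.879,"y":-0.6515,"z":-0.0184,"az":0.778,"grip":-1},
])

```text
validation failed for argument at $.se...
```

Run:
```python
from h import *
s=bot.read_state();print(s['time'],s['tool_pos'])
snap('wrist','pics/wrist1.png')
```

```text
0.15 [0.24875684 0.62683801 0.2302017 ]
```

View pics/wrist1.png

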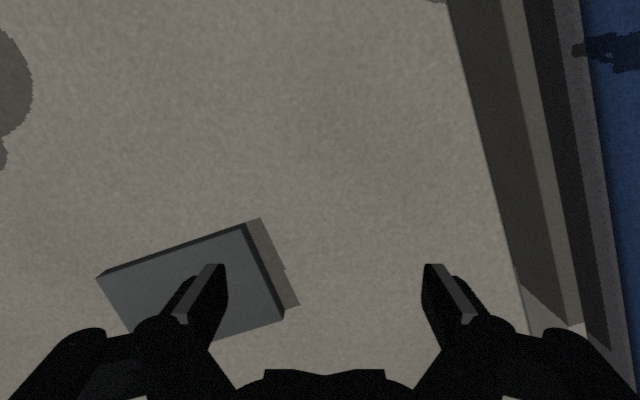

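The move was refused, and this wrist view only shows the book under the start pose. I'll find out which field was wrong with a small move.

Request:
step_arm([
  {"x":-0.439,"y":-0.326,"z":-0.03,"ax":0,"ay":0,"az":0.39,"grip":-1},
])

```text
time: 0.3
tool_pos: [0.2729, 0.5877, 0.2327]
tcp_rot: [-0.816, -3.032, -0.001]
wrist_force: [0.8, -0.3, 0.0]
width: 1.0
grip_force: 0.0
```

```bash
python3 -c "
from h import *
rel((.537,.162,.24),np.deg2rad(45))"
```

```text
q6 0.0511240848980757 tcp [0.27286523 0.58771431 0.23269464] yaw_y 59.860726616205575 -> 45.0 cmd [-0.8843 -0.4711 -0.0165] [-0.001 -0.004  0.495]
```

Request:
step_arm([
  {"x":-0.884,"y":-0.471,"z":-0.016,"ax":0,"ay":0,"az":0.495,"grip":-1},
  {"x":-0.884,"y":-0.471,"z":-0.016,"ax":0,"ay":0,"az":0.495,"grip":-1},
  {"x":-0.884,"y":-0.471,"z":-0.016,"ax":0,"ay":0,"az":0.495,"grip":-1},
  {"x":-0.884,"y":-0.471,"z":-0.016,"ax":0,"ay":0,"az":0.495,"grip":-1},
  {"x":-0.884,"y":-0.471,"z":-0.016,"ax":0,"ay":0,"az":0.495,"grip":-1},
  {"x":-0.884,"y":-0.471,"z":-0.016,"ax":0,"ay":0,"az":0.495,"grip":-1},
  {"x":-0.884,"y":-0.471,"z":-0.016,"ax":0,"ay":0,"az":0.495,"grip":-1},
  {"x":-0.884,"y":-0.471,"z":-0.016,"ax":0,"ay":0,"az":0.495,"grip":-1},
  {"x":-0.884,"y":-0.471,"z":-0.016,"ax":0,"ay":0,"az":0.495,"grip":-1},
  {"x":-0.884,"y":-0.471,"z":-0.016,"ax":0,"ay":0,"az":0.495,"grip":-1},
  {"x":-0.884,"y":-0.471,"z":-0.016,"ax":0,"ay":0,"az":0.495,"grip":-1},
  {"x":-0.884,"y":-0.471,"z":-0.016,"ax":0,"ay":0,"az":0.495,"grip":-1},
])

```text
time: 1.5
tool_pos: [0.5388, 0.1578, 0.2418]
tcp_rot: [-1.209, -2.899, -0.0]
wrist_force: [-0.1, -0.5, 0.0]
width: 0.999
grip_force: 0.0
```

Run:
```python
from h import *
s=bot.read_state();print(s['time'],s['tool_pos'])
snap('wrist','pics/wrist2.png')
```

```text
1.5 [0.53879567 0.15775003 0.24175862]
```

View pics/wrist2.png

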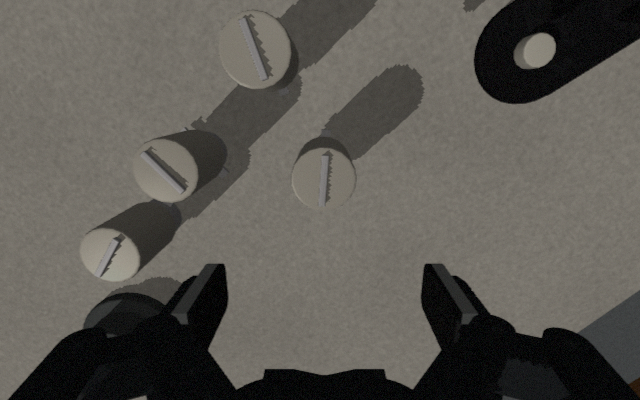

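Wrist view: shade tops at (324,178), (255,50), (165,170), (110,253); lamp base hidden by the finger at (130,310); charger at upper right. I'll turn the pixels into positions.

Run:
```python
from h import *
c=load('pics/wrist2.png')
for p in [(324,178),(255,50),(165,170),(110,253)]: print(p,ray(c,*p,.11))
a,b=ray(c,325.5,154,.115),ray(c,322.5,204,.115);print('rib',a,b,(a+b)/2,np.rad2deg(np.arctan2(*(a-b)[[1,0]])))
print('cam',-c['R'].T@c['t'],c['R'][2], proj(c,(.537,.162,.11)),proj(c,(.539,.158,.2418)))
s=bot.read_state();print(s['q'],s['tool_pos'])
```

```text
(324, 178) [0.53055311 0.16630669 0.11      ]
(255, 50) [0.42423347 0.19984054 0.11      ]
(165, 170) [0.43153907 0.07772502 0.11      ]
(110, 253) [ 0.44225778 -0.01912368  0.11      ]
rib [0.51658039 0.18211866 0.115     ] [0.54468809 0.15025648 0.115     ] [0.53063424 0.16618757 0.115     ] 131.4176026773717
cam [0.48432118 0.21310497 0.38529438] [ 0.21257574 -0.21456901 -0.95329518] [325.82303388 186.74363154] [324.18162519 266.58562407]
[ 2.42173621e-01  4.30870457e-02  1.83752065e+00  7.67309712e-04
  1.26191437e+00 -5.40652332e-01] [0.53815798 0.15884697 0.24166922]
```

The target is the shade at (324,178): centre (0.531, 0.166), rib at 131.4°. I'll grasp with the closing line at 41.4° so that the rib lies along tool x.

```bash
python3 -c "
from h import *
rel((.531,.166,.064),np.deg2rad(41.4))"
```

```text
q6 -0.5406523322652266 tcp [0.53815798 0.15884697 0.24166922] yaw_y 44.8392523971706 -> 41.39999999999999 cmd [1.980e-02 1.000e-04 3.554e-01] [-0.001 -0.002  0.115]
```

Request:
step_arm([
  {"x":0.012,"y":0,"z":0.1,"ax":0,"ay":0,"az":0.115,"grip":-1},
  {"x":0.012,"y":0,"z":0.1,"ax":0,"ay":0,"az":0.115,"grip":-1},
  {"x":0.012,"y":0,"z":0.1,"ax":0,"ay":0,"az":0.115,"grip":-1},
])

```text
time: 1.85
tool_pos: [0.5322, 0.1642, 0.1909]
tcp_rot: [-1.285, -2.863, 0.004]
wrist_force: [0.6, 0.6, 0.3]
width: 1.001
grip_force: 0.0
```

```bash
python3 -c "
from h import *
rel((.531,.166,.064),np.deg2rad(41.4))"
```

```text
q6 -0.4728935856636865 tcp [0.53224377 0.16421727 0.19086688] yaw_y 41.67024564440033 -> 41.39999999999999 cmd [0.0038 0.0014 0.2537] [-0.007 -0.004  0.009]
```

Request:
step_arm([
  {"x":0.004,"y":0.0014,"z":0.09,"ax":0,"ay":0,"az":0,"grip":-1},
  {"x":0.004,"y":0.0014,"z":0.17,"ax":0,"ay":0,"az":0,"grip":-1},
  {"x":0.004,"y":0.0014,"z":0.25,"ax":0,"ay":0,"az":0,"grip":-1},
  {"x":0.004,"y":0.0014,"z":0.25,"ax":0,"ay":0,"az":0,"grip":-1},
  {"x":0.004,"y":0.0014,"z":0.25,"ax":0,"ay":0,"az":0,"grip":0.0},
  {"x":0.004,"y":0.0014,"z":0.25,"ax":0,"ay":0,"az":0,"grip":0.2},
  {"x":0.004,"y":0.0014,"z":0.25,"ax":0,"ay":0,"az":0,"grip":0.4},
  {"x":0.004,"y":0.0014,"z":0.25,"ax":0,"ay":0,"az":0,"grip":1},
  {"x":0.004,"y":0.0014,"z":0.25,"ax":0,"ay":0,"az":0,"grip":1},
  {"x":0.004,"y":0.0014,"z":0.25,"ax":0,"ay":0,"az":0,"grip":1},
], force=50)

```text
time: 2.85
tool_pos: [0.5362, 0.1657, 0.071]
tcp_rot: [1.289, 2.86, 0.006]
wrist_force: [-1.5, -0.8, 6.4]
width: 0.65
grip_force: 51.7
```

Request:
step_arm([
  {"x":0,"y":0,"z":-0.06,"ax":0,"ay":0,"az":0,"grip":1},
  {"x":0,"y":0,"z":-0.15,"ax":0,"ay":0,"az":0,"grip":1},
  {"x":0,"y":0,"z":-0.25,"ax":0,"ay":0,"az":0,"grip":1},
  {"x":0,"y":0,"z":-0.25,"ax":0,"ay":0,"az":0,"grip":1},
  {"x":0,"y":0,"z":-0.25,"ax":0,"ay":0,"az":0,"grip":1},
])

```text
time: 3.35
tool_pos: [0.5355, 0.1656, 0.1959]
tcp_rot: [1.289, 2.859, 0.007]
wrist_force: [-0.2, 0.2, -3.2]
width: 0.65
grip_force: 54.1
```

Run:
```python
from h import *
s=bot.read_state();print(s['time'],s['tool_pos'],s['wrist_force'],s['torque'],s['width'],s['tcp_rot'])
snap('wrist','pics/wrist3.png');snap('scene','pics/scene3.png')
A=cv2.imread('pics/wrist3.png');B=cv2.imread('pics/scene3.png')
cv2.imwrite('pics/v3.png',np.hstack([A[:,160:500],cv2.resize(B[70:230,310:470],(400,400))]))
rel((.521,-.185,.20),np.deg2rad(85))
```

```text
3.35 [0.53549708 0.16564459 0.1958709 ] [-0.20071905  0.15213499 -3.21276447] [-0.04747803 -0.00575278  0.06701728] 0.6500213441198033 [1.28896718 2.85893586 0.00712474]
q6 -0.46812521215925035 tcp [0.5326641  0.16492311 0.19151782] yaw_y 41.461811024726025 -> 85.0 cmd [-0.509  -0.4809 -0.0168] [-1.000e-03 -2.000e-03 -1.451e+00]
```

View pics/v3.png

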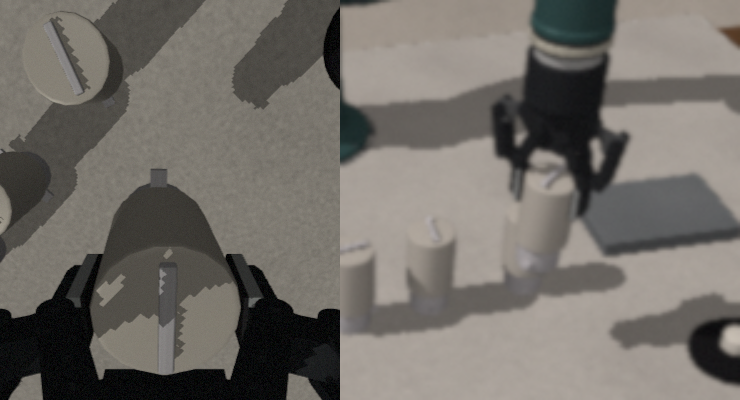

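The shade is held, with the rib along tool x at about (328,263)–(326,372) and the far lug at about (318,170–186). I'll work out the shade's axis and yaw in the tool frame.

Run:
```python
from h import *
c=load('pics/wrist3.png')
tcp=np.array([.5340,.1653,.1935]);Rt=Ro.from_rotvec([1.289,2.859,.007])
for zo in (.066,.070):
  u=tcp[2]-zo
  for n,p,h in [('rib far',(328,265),.115),('rib near',(326.5,372),.115),('lug outer',(318.5,169.5),.017),('lugbot',(318.5,186),.017),('glass L',(251,310),.11),('glass R',(399,310),.11)]:
    X=ray(c,*p,u+h);print(n,X.round(4),(Rt.inv().apply(X-tcp)*1e3).round(1))
print(bot.read_state()['tool_pos'])
```

```text
rib far [0.5192 0.186  0.2425] [ 25.2   2.9 -49.1]
rib near [0.5474 0.1534 0.2425] [-17.9   2.5 -48.9]
lug outer [0.5096 0.1909 0.1445] [35.5 -1.7 48.9]
lugbot [0.5162 0.1833 0.1445] [25.4 -1.7 48.9]
glass L [0.5124 0.1528 0.2375] [  4.8 -24.2 -44.2]
glass R [0.5518 0.1873 0.2375] [  4.6  28.2 -43.8]
rib far [0.5207 0.1844 0.2385] [ 23.    2.9 -45.1]
rib near [0.5501 0.1505 0.2385] [-21.9   2.6 -44.9]
lug outer [0.5101 0.1902 0.1405] [34.6 -1.7 52.9]
lugbot [0.5169 0.1825 0.1405] [24.4 -1.8 52.9]
glass L [0.5136 0.15   0.2335] [  1.9 -25.2 -40.2]
glass R [0.5545 0.1859 0.2335] [  1.7  29.3 -39.8]
[0.5326641  0.16492311 0.19151782]
```

```bash
python3 -c "
from h import *
rel((.64,-.185,.215),np.deg2rad(85))"
```

```text
q6 -0.46812521215925035 tcp [0.5326641  0.16492311 0.19151782] yaw_y 41.461811024726025 -> 85.0 cmd [-0.6666 -0.3026 -0.047 ] [-1.000e-03 -2.000e-03 -1.451e+00]
```

Request:
step_arm([
  {"x":-0.333,"y":-0.151,"z":-0.05,"ax":0,"ay":0,"az":-0.9,"grip":1},
  {"x":-0.333,"y":-0.151,"z":-0.05,"ax":0,"ay":0,"az":-0.9,"grip":1},
  {"x":-0.333,"y":-0.151,"z":-0.05,"ax":0,"ay":0,"az":-0.9,"grip":1},
  {"x":-0.333,"y":-0.151,"z":-0.05,"ax":0,"ay":0,"az":-0.9,"grip":1},
])

```text
time: 3.85
tool_pos: [0.5859, -0.0112, 0.2146]
tcp_rot: [-0.579, -3.083, 0.001]
wrist_force: [0.9, 0.3, -3.0]
width: 0.65
grip_force: 52.8
```

```bash
python3 -c "
from h import *
rel((.64,-.185,.215),np.deg2rad(85))"
```

```text
q6 -1.260965155703808 tcp [ 0.58586414 -0.01116425  0.2145829 ] yaw_y 68.72041684641246 -> 85.0 cmd [-0.2271 -0.2847 -0.0014] [-0.001 -0.008 -0.543]
```

Request:
step_arm([
  {"x":-0.227,"y":-0.285,"z":0,"ax":0,"ay":0,"az":-0.53,"grip":1},
  {"x":-0.227,"y":-0.285,"z":0,"ax":0,"ay":0,"az":-0.53,"grip":1},
  {"x":-0.227,"y":-0.285,"z":0,"ax":0,"ay":0,"az":-0.53,"grip":1},
  {"x":-0.227,"y":-0.285,"z":0,"ax":0,"ay":0,"az":-0.53,"grip":1},
  {"x":-0.227,"y":-0.285,"z":0,"ax":0,"ay":0,"az":-0.53,"grip":1},
  {"x":-0.227,"y":-0.285,"z":0,"ax":0,"ay":0,"az":-0.53,"grip":1},
])

```text
time: 4.45
tool_pos: [0.6389, -0.1843, 0.2139]
tcp_rot: [-0.158, -3.133, -0.003]
wrist_force: [0.7, 0.9, -3.1]
width: 0.645
grip_force: 53.3
```

Run:
```python
from h import *
s=bot.read_state();print(s['time'],s['tool_pos'],s['tcp_rot'])
c=snap('wrist','pics/wrist4.png');s=bot.read_state();print(s['time'],s['tool_pos'],s['tcp_rot'],s['q'][5])
print(proj(c,(.521,-.185,.06)))
A=cv2.imread('pics/wrist4.png')
cv2.imwrite('pics/v4.png',cv2.resize(A[0:200,190:450],None,fx=3,fy=3,interpolation=cv2.INTER_CUBIC))
```

```text
4.45 [ 0.63891069 -0.18428994  0.21393323] [-1.57571580e-01 -3.13267172e+00 -3.03225042e-03]
4.5 [ 0.63899793 -0.1832815   0.21443433] [-1.55260680e-01 -3.13338337e+00 -2.88141130e-03] -1.7891025671513432
[307.85848323  45.19557495]
```

View pics/v4.png

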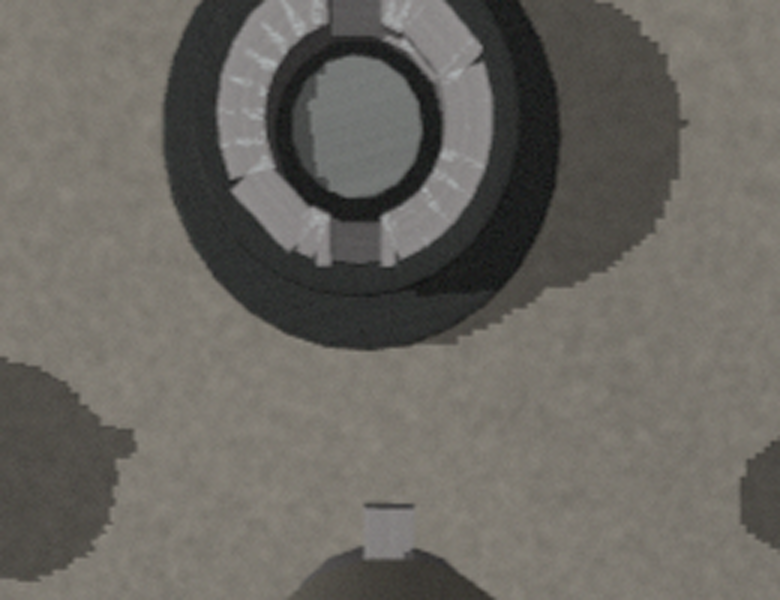

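Wrist crop (x3, offset 190,0): holder ring from x 218 to 493 with its lower edge at about y 268, slots near (356,15) and (357,242), both nearly along tool x. The lug shows at (389,505). The shade seems tilted about 2.6° in the grasp, so I'll check it with an overlay in the two fixed cameras while fitting the base.

Run:
```python
from h import *
from scipy.optimize import least_squares
c=load('pics/wrist4.png');f=lambda x,y:(190+x/3,y/3)
th=np.linspace(0,2*np.pi,721)
def circ(p,r,z): return np.array([proj(c,(p[0]+r*np.cos(a),p[1]+r*np.sin(a),z)) for a in th])
L,_=f(218,0);Rr,_=f(493,0)
# body r45 z.06 bottom edge y~296 ; ring edges; foot r62 z.018: left x 164, bottom y 349
def res(p):
    b=circ(p,.045,.06);o=circ(p,.062,.018);g=circ(p,p[2],.06)
    return [b[:,1].max()-296/3,o[:,0].min()-(190+164/3),o[:,1].max()-349/3,g[:,0].min()-L,g[:,0].max()-Rr]
s=least_squares(res,[.521,-.185,.036]);p=s.x;print(p,s.fun)
a=ray(c,*f(355.5,10),.06);b=ray(c,*f(357,262),.06);print('slot',a,b,np.rad2deg(np.arctan2(*(a-b)[[1,0]])))
for q in [(331,222),(383,222),(331,262),(383,262),(330,35),(385,35)]: 
    X=ray(c,*f(*q),.06)[:2]-p[:2];print(q,X*1e3)
st=bot.read_state();R=Ro.from_rotvec(st['tcp_rot']);tcp=st['tool_pos'];print('tool x,y',R.as_matrix()[:,0],R.as_matrix()[:,1])
u=tcp[2]-.0675
for q in [(364,506),(414,506)]: print('lug',(R.inv().apply(ray(c,*f(*q),u+.017)-tcp)*1e3))
out=[]
for n,w in (('scene',(110,90)),('side',(110,90))):
    k=snap(n,f'pics/{n}5.png');I=cv2.imread(f'pics/{n}5.png');J=I.copy()
    x,y=proj(k,(tcp[0],tcp[1],tcp[2]-.01)).astype(int);x0,y0=max(x-50,0),max(y-45,0)
    S=4;I=cv2.resize(I[y0:y0+75,x0:x0+100],None,fx=S,fy=S,interpolation=cv2.INTER_CUBIC);J=I.copy()
    cr=np.array([k['R'][0,0],k['R'][0,1],0]);cr/=np.linalg.norm(cr)
    for sg in (-1,1):
        P=[(proj(k,tcp*[1,1,0]+[0,0,u+h]+cr*.028*sg)-[x0,y0]+.5)*S for h in (.032,.11)]
        cv2.line(J,*[tuple(int(v) for v in q) for q in P],(0,0,255),1)
    out.append(np.hstack([I,J]))
cv2.imwrite('pics/v5.png',np.vstack(out))
```

```text
[ 0.51742486 -0.18369899  0.0369616 ] [-0.12139447 -0.95865044  0.20018099  0.41833499  0.41967817]
slot [ 0.4912467  -0.18108292  0.06      ] [ 0.55321148 -0.18772879  0.06      ] 173.87829186177535
(331, 222) [ 24.66486043 -10.00327662]
(383, 222) [26.09531625  4.30907314]
(331, 262) [ 35.06292984 -11.26573235]
(383, 262) [36.51038208  3.20681506]
(330, 35) [-21.06707815  -4.71568468]
(385, 35) [-19.63284246   9.67758177]
tool x,y [-0.99509203  0.0988537   0.00444924] [0.09886171 0.99509987 0.0016187 ]
lug [36.74044885 -8.0373675  50.65102474]
lug [36.72957985  1.73623563 50.66679706]
```

View pics/v5.png

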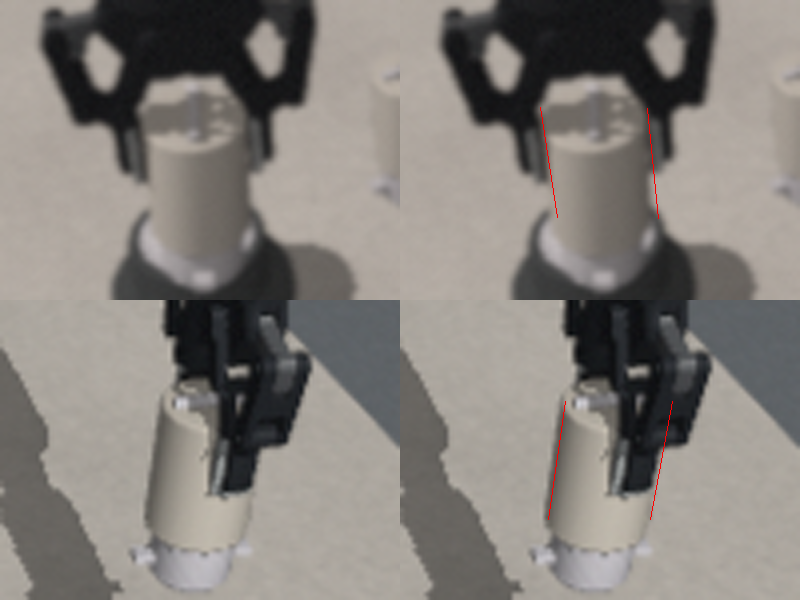

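The scene camera agrees: the foot hangs about 3 mm towards −y, a tilt of roughly 2.5°. The wrist fit puts the mouth at (0.5174, −0.1837) with slots at 173.9°, and tool x is at 174.3°. I'll correct the tilt and hover over the mouth.

```bash
python3 -c "
from h import *
rel((.5194,-.1839,.150),np.deg2rad(83.9));print(bot.read_state()['time'])"
```

```text
q6 -1.7891496389209742 tcp [ 0.63947901 -0.1824475   0.21559358] yaw_y 84.42151572190807 -> 83.90000000000002 cmd [ 0.2384 -0.0264  0.1318] [ 0.002 -0.005  0.017]
4.6
```

Request:
step_arm([
  {"x":0.1,"y":-0.012,"z":0,"ax":-0.083,"ay":0,"az":0.01,"grip":1},
  {"x":0.19,"y":-0.022,"z":0.05,"ax":-0.083,"ay":0,"az":0.01,"grip":1},
  {"x":0.238,"y":-0.0264,"z":0.12,"ax":-0.083,"ay":0,"az":0.01,"grip":1},
  {"x":0.238,"y":-0.0264,"z":0.13,"ax":-0.083,"ay":0,"az":0.01,"grip":1},
  {"x":0.238,"y":-0.0264,"z":0.13,"ax":-0.083,"ay":0,"az":0.01,"grip":1},
  {"x":0.238,"y":-0.0264,"z":0.13,"ax":-0.083,"ay":0,"az":0.01,"grip":1},
])

```text
time: 5.2
tool_pos: [0.5225, -0.1851, 0.1536]
tcp_rot: [0.16, 3.132, 0.067]
wrist_force: [0.4, 0.2, -3.2]
width: 0.643
grip_force: 53.5
```

Run:
```python
from h import *
c=snap('scene','pics/scene6.png');d=snap('side','pics/side6.png');rel((.5194,-.1839,.125),np.deg2rad(83.9));st=bot.read_state();print(st['tcp_rot'],st['wrist_force'],st['torque'])
o=[]
m=(.5174,-.1837);t=st['tool_pos']
for n,k in(('scene',c),('side',d)):
    I=cv2.imread(f'pics/{n}6.png');x,y=proj(k,(*m,.10)).astype(int);x0,y0=x-40,y-40
    I=cv2.resize(I[y0:y0+75,x0:x0+80],None,fx=5,fy=5,interpolation=cv2.INTER_CUBIC)
    cr=np.array([k['R'][0,0],k['R'][0,1],0]);cr/=np.linalg.norm(cr)
    for sg in(-1,0,1):
        P=[(proj(k,np.array([*m,h])+cr*.028*sg)-[x0,y0]+.5)*5 for h in (.06,.195)]
        cv2.line(I,*[tuple(int(v) for v in q) for q in P],(0,0,255),1)
    o.append(I)
cv2.imwrite('pics/v6.png',np.hstack(o))
```

```text
q6 -1.9010642675241471 tcp [ 0.52336566 -0.18565283  0.15437331] yaw_y 84.13867610233073 -> 83.90000000000002 cmd [0.0085 0.0002 0.0588] [0.08  0.008 0.008]
[0.16039774 3.1303088  0.06559742] [ 1.11241346 -0.73529597 -1.95317638] [-0.04488848 -0.03383107  0.01673673]
```

View pics/v6.png

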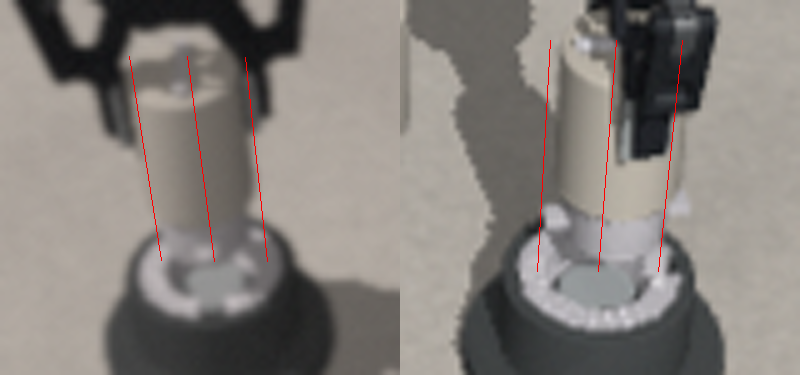

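Overlay: the foot hangs over the bore, about 5 mm too far in +x (side view, lugs at 542–690 against axis 604) and about 2 mm towards −y (scene view), with a little tilt left. I'll correct both on the way down.

```bash
python3 -c "
from h import *
rel((.5187,-.1842,.1225),np.deg2rad(83.9))"
```

```text
q6 -1.9010642675241471 tcp [ 0.52336566 -0.18565283  0.15437331] yaw_y 84.13867610233073 -> 83.90000000000002 cmd [ 0.0099 -0.0007  0.0637] [0.08  0.008 0.008]
```

Request:
step_arm([
  {"x":0.01,"y":-0.0007,"z":0,"ax":-0.035,"ay":0,"az":0,"grip":1},
  {"x":0.01,"y":-0.0007,"z":0.02,"ax":-0.035,"ay":0,"az":0,"grip":1},
  {"x":0.01,"y":-0.0007,"z":0.04,"ax":-0.035,"ay":0,"az":0,"grip":1},
  {"x":0.01,"y":-0.0007,"z":0.05,"ax":-0.035,"ay":0,"az":0,"grip":1},
  {"x":0.01,"y":-0.0007,"z":0.063,"ax":-0.035,"ay":0,"az":0,"grip":1},
  {"x":0.01,"y":-0.0007,"z":0.063,"ax":-0.035,"ay":0,"az":0,"grip":1},
])

```text
time: 5.9
tool_pos: [0.5162, -0.1848, 0.1198]
tcp_rot: [0.162, 3.132, 0.094]
wrist_force: [3.9, -3.5, -4.4]
width: 0.647
grip_force: 54.3
```

```bash
python3 -c "
from h import *
rel((.5187,-.1842,.1185),np.deg2rad(83.9));s=bot.read_state();print(s['wrist_force'],s['torque'],s['time'])"
```

```text
q6 -1.9262240779917117 tcp [ 0.51619012 -0.18478973  0.11982083] yaw_y 84.07636599458918 -> 83.90000000000002 cmd [-0.0049  0.0015  0.0027] [0.115 0.001 0.006]
[ 3.90547225 -3.51344022 -4.4240469 ] [-1.24327493 -0.52315845  0.02257682] 5.9
```

Request:
step_arm([
  {"x":-0.004,"y":-0.0025,"z":0,"ax":0,"ay":0,"az":0,"grip":1},
  {"x":-0.004,"y":-0.0025,"z":0,"ax":0,"ay":0,"az":0,"grip":1},
  {"x":-0.004,"y":-0.0025,"z":0.003,"ax":0,"ay":0,"az":0,"grip":1},
  {"x":-0.004,"y":-0.0025,"z":0.003,"ax":0,"ay":0,"az":0,"grip":1},
])

```text
time: 6.3
tool_pos: [0.5174, -0.1851, 0.119]
tcp_rot: [0.162, 3.133, 0.097]
wrist_force: [-0.2, -2.2, -1.0]
width: 0.64
grip_force: 54.3
```

```bash
python3 -c "
from h import *
s=bot.read_state();print(s['tool_pos'],s['wrist_force'],s['torque'],s['time'])"
```

```text
[ 0.51744446 -0.18513387  0.11901316] [-0.20657595 -2.18136091 -0.9564362 ] [-0.67577147  0.10671227  0.03467074] 6.3
```

Request:
step_arm([
  {"x":0,"y":-0.0025,"z":0.003,"ax":0,"ay":0,"az":0,"grip":1},
  {"x":0,"y":-0.0025,"z":0.006,"ax":0,"ay":0,"az":0,"grip":1},
  {"x":0,"y":-0.0025,"z":0.008,"ax":0,"ay":0,"az":0,"grip":1},
  {"x":0,"y":-0.0025,"z":0.008,"ax":0,"ay":0,"az":0,"grip":1},
])

```text
time: 6.7
tool_pos: [0.5176, -0.1856, 0.115]
tcp_rot: [0.163, 3.133, 0.098]
wrist_force: [-0.8, 2.5, 2.2]
width: 0.646
grip_force: 54.1
```

```bash
python3 -c "
from h import *
s=bot.read_state();print(s['tool_pos'],s['wrist_force'],s['torque'],s['time'])"
```

```text
[ 0.51760658 -0.18558763  0.11496468] [-0.77410342  2.53246906  2.2055073 ] [ 0.41127344  0.12372644 -0.02890407] 6.7
```

Request:
step_arm([
  {"x":0,"y":0.0012,"z":0.002,"ax":0,"ay":0,"az":0,"grip":1},
  {"x":0,"y":0.0012,"z":0.004,"ax":0,"ay":0,"az":0,"grip":1},
  {"x":0,"y":0.0012,"z":0.006,"ax":0,"ay":0,"az":0,"grip":1},
  {"x":0,"y":0.0012,"z":0.006,"ax":0,"ay":0,"az":0,"grip":1},
])

```text
time: 7.1
tool_pos: [0.5177, -0.1854, 0.1121]
tcp_rot: [0.163, 3.133, 0.097]
wrist_force: [-0.1, 0.1, 4.6]
width: 0.647
grip_force: 54.1
```

```bash
python3 -c "
from h import *
s=bot.read_state();print(s['tool_pos'],s['wrist_force'],s['torque'],s['time'])"
```

```text
[ 0.51774397 -0.18544519  0.1120924 ] [-0.14489244  0.07830517  4.55317094] [ 0.18295107  0.22810133 -0.00862047] 7.1
```

The force rises at the spring's rate with no side load, so the lugs look to be in the slots. I'll push on gently towards the track.

Request:
step_arm([
  {"x":0,"y":0.0003,"z":0.003,"ax":0,"ay":0,"az":0,"grip":1},
  {"x":0,"y":0.0005,"z":0.006,"ax":0,"ay":0,"az":0,"grip":1},
  {"x":0,"y":0.0007,"z":0.009,"ax":0,"ay":0,"az":0,"grip":1},
  {"x":0,"y":0.0007,"z":0.009,"ax":0,"ay":0,"az":0,"grip":1},
])

```text
time: 7.5
tool_pos: [0.518, -0.1853, 0.1079]
tcp_rot: [0.162, 3.132, 0.095]
wrist_force: [-1.6, -0.2, 6.7]
width: 0.642
grip_force: 54.7
```

```bash
python3 -c "
from h import *
s=bot.read_state();print(s['tool_pos'],s['wrist_force'],s['torque'],s['time'])"
```

```text
[ 0.51803271 -0.18533565  0.10792811] [-1.55089789 -0.1886142   6.71141492] [-0.15234991  0.47670172  0.02707289] 7.5
```

Request:
step_arm([
  {"x":0.001,"y":0.0002,"z":0.003,"ax":0,"ay":0,"az":0,"grip":1},
  {"x":0.001,"y":0.0004,"z":0.006,"ax":0,"ay":0,"az":0,"grip":1},
  {"x":0.001,"y":0.0004,"z":0.006,"ax":0,"ay":0,"az":0,"grip":1},
])

```text
time: 7.8
tool_pos: [0.518, -0.1853, 0.1055]
tcp_rot: [0.162, 3.131, 0.094]
wrist_force: [-1.2, -1.0, 8.2]
width: 0.647
grip_force: 55.0
```

```bash
python3 -c "
from h import *
s=bot.read_state();print(s['tool_pos'],s['wrist_force'],s['torque'],s['time'])"
```

```text
[ 0.51800039 -0.18527667  0.10547319] [-1.21916927 -1.00370987  8.24490259] [-0.33112417  0.48146433  0.01629464] 7.8
```

```bash
cat >> h.py <<'E'
def st(ft=(0,0)):
    s=bot.read_state();R=Ro.from_rotvec(s['tcp_rot']);y=R.apply([0,1,0])
    print('t',s['time'],s['tool_pos'].round(4),'F',s['wrist_force'].round(1),'T',s['torque'].round(2),'yaw',np.rad2deg(np.arctan2(y[1],y[0])).round(1),'axis',R.inv().apply([0,0,-1]).round(3),'w',s['width'].round(3))
    print('F in tool',R.inv().apply(s['wrist_force']).round(1),'+1mm world x,y in cmd',(R.inv().apply([.001,0,0])/.5).round(4),(R.inv().apply([0,.001,0])/.5).round(4))
E
python3 -c "
from h import *
st()"
```

```text
Traceback (most recent call last):
  File "h.py", line 21, in st
    print('t',s['time'],s['tool_pos'].round(4),'F',s['wrist_force'].round(1),'T',s['torque'].round(2),'yaw',np.rad2deg(np.arctan2(y[1],y[0])).round(1),'axis',R.inv().apply([0,0,-1]).round(3),'w',s['width'].round(3))
                                                                                                                                                                                                   ^^^^^^^^^^^^^^^^
AttributeError: 'float' object has no attribute 'round'
```

Request:
step_arm([
  {"x":0,"y":0,"z":0,"ax":0,"ay":-0.012,"az":0.2,"grip":1},
  {"x":0,"y":0,"z":0,"ax":0,"ay":-0.024,"az":0.4,"grip":1},
  {"x":0,"y":0,"z":0,"ax":0,"ay":-0.024,"az":0.4,"grip":1},
])

```text
time: 8.1
tool_pos: [0.5185, -0.1855, 0.1057]
tcp_rot: [0.491, 3.089, 0.092]
wrist_force: [-1.0, -1.4, 6.3]
width: 0.645
grip_force: 55.0
```

```bash
sed -i "s/s\['width'\].round(3)/s['width']/" h.py; python3 -c "
from h import *
st()"
```

```text
t 8.1 [ 0.5185 -0.1855  0.1057] F [-1.  -1.4  6.3] T [-0.4   0.32 -0.05] yaw 71.9 axis [ 0.003 -0.06   0.998] w 0.645085586397748
F in tool [ 0.5 -1.2 -6.4] +1mm world x,y in cmd [-0.0019  0.0006  0.    ] [0.0006 0.0019 0.0001]
```

Request:
step_arm([
  {"x":0,"y":-0.0004,"z":0.0015,"ax":0,"ay":-0.012,"az":0.2,"grip":1},
  {"x":0,"y":-0.0006,"z":0.0015,"ax":0,"ay":-0.024,"az":0.4,"grip":1},
  {"x":0,"y":-0.0006,"z":0.0015,"ax":0,"ay":-0.024,"az":0.4,"grip":1},
])

```text
time: 8.4
tool_pos: [0.5183, -0.1859, 0.1052]
tcp_rot: [0.81, 3.015, 0.09]
wrist_force: [-0.6, -2.8, 8.1]
width: 0.646
grip_force: 55.3
```

```bash
python3 -c "
from h import *
st()"
```

```text
t 8.4 [ 0.5183 -0.1859  0.1052] F [-0.6 -2.8  8.1] T [-0.39  0.45 -0.05] yaw 59.9 axis [ 0.003 -0.061  0.998] w 0.646268286139993
F in tool [-0.9 -2.2 -8.2] +1mm world x,y in cmd [-0.0017  0.001   0.0001] [0.001  0.0017 0.0001]
```

Free turning so far (24°). I'll continue, easing towards −y.

Request:
step_arm([
  {"x":-0.0005,"y":-0.001,"z":0,"ax":0,"ay":-0.012,"az":0.2,"grip":1},
  {"x":-0.0008,"y":-0.0015,"z":0,"ax":0,"ay":-0.024,"az":0.4,"grip":1},
  {"x":-0.0008,"y":-0.0015,"z":0,"ax":0,"ay":-0.024,"az":0.4,"grip":1},
])

```text
time: 8.7
tool_pos: [0.5182, -0.1865, 0.1051]
tcp_rot: [1.12, 2.908, 0.088]
wrist_force: [-1.1, -0.4, 8.3]
width: 0.644
grip_force: 55.3
```

```bash
python3 -c "
from h import *
st()"
```

```text
t 8.7 [ 0.5182 -0.1865  0.1051] F [-1.1 -0.4  8.3] T [-0.25  0.45 -0.03] yaw 47.9 axis [ 0.002 -0.061  0.998] w 0.6439804917178948
F in tool [ 0.5 -0.6 -8.3] +1mm world x,y in cmd [-0.0015  0.0013  0.0001] [0.0013 0.0015 0.0001]
```

Request:
step_arm([
  {"x":0,"y":0,"z":0,"ax":0,"ay":-0.01,"az":0.17,"grip":1},
  {"x":0,"y":0,"z":0,"ax":0,"ay":-0.018,"az":0.3,"grip":1},
  {"x":0,"y":0,"z":0,"ax":0,"ay":-0.018,"az":0.3,"grip":1},
])

```text
time: 9.0
tool_pos: [0.518, -0.1864, 0.105]
tcp_rot: [1.342, 2.808, 0.085]
wrist_force: [-2.1, -0.3, 8.4]
width: 0.642
grip_force: 55.4
```

```bash
python3 -c "
from h import *
st()"
```

```text
t 9.0 [ 0.518  -0.1864  0.105 ] F [-2.1 -0.3  8.4] T [-0.24  0.55 -0.01] yaw 38.9 axis [ 0.001 -0.061  0.998] w 0.6418403626072173
F in tool [ 1.  -1.3 -8.5] +1mm world x,y in cmd [-0.0013  0.0016  0.0001] [0.0016 0.0013 0.0001]
```

Request:
step_arm([
  {"x":0,"y":0,"z":0,"ax":0,"ay":-0.004,"az":0.07,"grip":1},
  {"x":0,"y":0,"z":0,"ax":0,"ay":-0.004,"az":0.07,"grip":1},
])

```text
time: 9.2
tool_pos: [0.518, -0.1864, 0.105]
tcp_rot: [1.392, 2.783, 0.085]
wrist_force: [-2.2, -0.6, 8.5]
width: 0.644
grip_force: 55.4
```

```bash
python3 -c "
from h import *
st()"
```

```text
t 9.2 [ 0.518  -0.1864  0.105 ] F [-2.2 -0.6  8.5] T [-0.23  0.61  0.03] yaw 36.9 axis [ 0.001 -0.061  0.998] w 0.6437432345608014
F in tool [ 0.8 -1.6 -8.6] +1mm world x,y in cmd [-0.0012  0.0016  0.0001] [0.0016 0.0012 0.0001]
```

Request:
step_arm([
  {"x":0.0004,"y":-0.0006,"z":0,"ax":0,"ay":-0.004,"az":0.07,"grip":1},
  {"x":0.0004,"y":-0.0006,"z":0,"ax":0,"ay":-0.004,"az":0.07,"grip":1},
])

```text
time: 9.4
tool_pos: [0.5175, -0.1867, 0.105]
tcp_rot: [1.441, 2.757, 0.083]
wrist_force: [-1.6, -1.8, 8.3]
width: 0.644
grip_force: 55.4
```

```bash
python3 -c "
from h import *
st()"
```

```text
t 9.4 [ 0.5175 -0.1867  0.105 ] F [-1.6 -1.8  8.3] T [-0.41  0.66  0.15] yaw 34.8 axis [ 0.001 -0.061  0.998] w 0.6443081351586204
F in tool [-0.6 -1.9 -8.4] +1mm world x,y in cmd [-0.0011  0.0016  0.0001] [0.0016 0.0011 0.0001]
```

Request:
step_arm([
  {"x":0,"y":0,"z":0,"ax":0,"ay":-0.004,"az":0.07,"grip":1},
  {"x":0,"y":0,"z":0,"ax":0,"ay":-0.004,"az":0.07,"grip":1},
])

```text
time: 9.6
tool_pos: [0.5171, -0.1868, 0.1049]
tcp_rot: [1.489, 2.731, 0.081]
wrist_force: [-3.9, -1.4, 9.1]
width: 0.641
grip_force: 53.9
```

```bash
python3 -c "
from h import *
st()"
```

```text
t 9.6 [ 0.5171 -0.1868  0.1049] F [-3.9 -1.4  9.1] T [-0.47  0.85  0.84] yaw 32.8 axis [ 0.001 -0.06   0.998] w 0.6409173455696361
F in tool [ 0.9 -3.5 -9.3] +1mm world x,y in cmd [-0.0011  0.0017  0.0001] [0.0017 0.0011 0.0001]
```

The stop is clear: torque rose to 0.84 N m at about 51° of turn. I'll back off 3° to the middle of the lock, ease up a little and release.

Request:
step_arm([
  {"x":0,"y":-0.001,"z":0,"ax":0,"ay":0.006,"az":-0.11,"grip":1},
  {"x":0,"y":-0.001,"z":0,"ax":0,"ay":0.006,"az":-0.11,"grip":1},
  {"x":0,"y":-0.001,"z":-0.003,"ax":0,"ay":0.006,"az":-0.11,"grip":1},
  {"x":0,"y":-0.001,"z":-0.006,"ax":0,"ay":0.006,"az":-0.11,"grip":1},
  {"x":0,"y":-0.001,"z":-0.006,"ax":0,"ay":0.006,"az":-0.11,"grip":1},
])

```text
time: 10.1
tool_pos: [0.517, -0.1864, 0.1077]
tcp_rot: [1.413, 2.773, 0.085]
wrist_force: [-1.1, -0.2, 6.6]
width: 0.644
grip_force: 53.5
```

```bash
python3 -c "
from h import *
st()"
```

```text
t 10.1 [ 0.517  -0.1864  0.1077] F [-1.1 -0.2  6.6] T [ 0.01  0.4  -0.03] yaw 36.0 axis [ 0.    -0.062  0.998] w 0.6444494299001808
F in tool [ 0.5 -0.6 -6.6] +1mm world x,y in cmd [-0.0012  0.0016  0.0001] [0.0016 0.0012 0.0001]
```

Request:
step_arm([
  {"x":0,"y":0,"z":-0.003,"ax":0,"ay":0,"az":0,"grip":1},
  {"x":0,"y":0,"z":-0.003,"ax":0,"ay":0,"az":0,"grip":0.1},
  {"x":0,"y":0,"z":-0.003,"ax":0,"ay":0,"az":0,"grip":-0.4},
  {"x":0,"y":0,"z":-0.003,"ax":0,"ay":0,"az":0,"grip":-1},
  {"x":0,"y":0,"z":-0.003,"ax":0,"ay":0,"az":0,"grip":-1},
  {"x":0,"y":0,"z":-0.003,"ax":0,"ay":0,"az":0,"grip":-1},
  {"x":0,"y":0,"z":-0.003,"ax":0,"ay":0,"az":0,"grip":-1},
])

```text
time: 10.8
tool_pos: [0.5158, -0.1857, 0.1077]
tcp_rot: [1.415, 2.775, 0.086]
wrist_force: [0.9, 0.4, 0.1]
width: 1.005
grip_force: 0.0
```

```bash
python3 -c "
from h import *
st()"
```

```text
t 10.8 [ 0.5158 -0.1857  0.1077] F [0.9 0.4 0.1] T [-0.    0.02  0.01] yaw 36.0 axis [-0.002 -0.061  0.998] w 1.0048938917651484
F in tool [-0.2  1.  -0.1] +1mm world x,y in cmd [-0.0012  0.0016  0.0001] [0.0016 0.0012 0.0001]
```

Released. I'll retract straight up (world z) and look.

Request:
step_arm([
  {"x":0,"y":0.003,"z":-0.05,"ax":0,"ay":0,"az":0,"grip":-1},
  {"x":0,"y":0.006,"z":-0.1,"ax":0,"ay":0,"az":0,"grip":-1},
  {"x":0,"y":0.012,"z":-0.2,"ax":0,"ay":0,"az":0,"grip":-1},
  {"x":0,"y":0.018,"z":-0.3,"ax":0,"ay":0,"az":0,"grip":-1},
  {"x":0,"y":0.022,"z":-0.36,"ax":0,"ay":0,"az":0,"grip":-1},
  {"x":0,"y":0.022,"z":-0.36,"ax":0,"ay":0,"az":0,"grip":-1},
  {"x":0,"y":0.022,"z":-0.36,"ax":0,"ay":0,"az":0,"grip":-1},
])

```text
time: 11.5
tool_pos: [0.5166, -0.1862, 0.2892]
tcp_rot: [1.413, 2.773, 0.086]
wrist_force: [-0.5, 0.1, -0.2]
width: 1.0
grip_force: 0.0
```

Run:
```python
from h import *
st()
o=[]
for n in('scene','side'):
    k=snap(n,f'pics/{n}9.png');I=cv2.imread(f'pics/{n}9.png');x,y=proj(k,(.5174,-.1837,.10)).astype(int);x0,y0=x-40,y-35
    I=cv2.resize(I[y0:y0+75,x0:x0+80],None,fx=5,fy=5,interpolation=cv2.INTER_CUBIC);J=I
    cr=np.array([k['R'][0,0],k['R'][0,1],0]);cr/=np.linalg.norm(cr)
    fw=np.array([k['R'][2,0],k['R'][2,1],0]);fw/=np.linalg.norm(fw)
    # locked: underside z=.038 -> glass foot .070, glass top .148 ; popped: +8 mm ; near-side points
    for dz,col in((0,(0,255,0)),(.008,(0,0,255))):
        for h in(.070,.148):
            P=[tuple(((proj(k,np.array([.5174,-.1837,h+dz])+.028*(np.cos(a)*cr-np.sin(a)*fw))-[x0,y0]+.5)*5).astype(int)) for a in np.linspace(.9,2.24,9)]
            cv2.polylines(J,[np.array(P)],False,col,1)
    o.append(J)
cv2.imwrite('pics/v9.png',np.hstack(o))
```

```text
t 11.5 [ 0.5166 -0.1862  0.2892] F [-0.5  0.1 -0.2] T [ 0.    0.02 -0.04] yaw 36.0 axis [ 0.    -0.062  0.998] w 1.0000537239467544
F in tool [ 0.4 -0.4  0.2] +1mm world x,y in cmd [-0.0012  0.0016  0.0001] [0.0016 0.0012 0.0001]
```

View pics/v9.png

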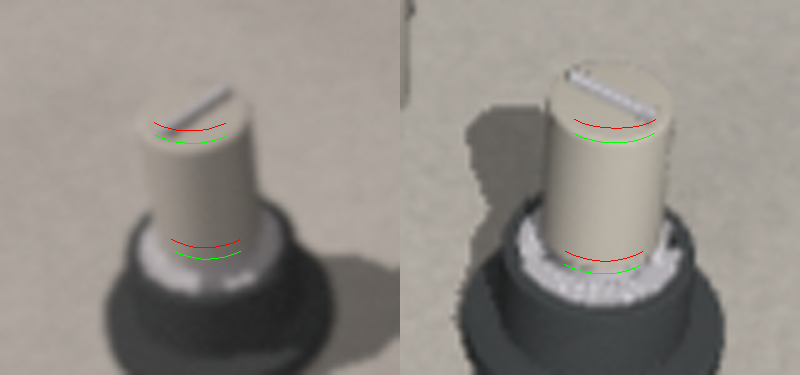

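The shade sits upright at the locked height: in the side view its glass foot is at y≈270, on the green line. The rib points along the lock direction, so I'm handing the job in.

Run:
```python
from h import *
k=load('pics/scene9.png');x,y=proj(k,(.5174,-.1837,.10)).astype(int);x0,y0=x-40,y-35
a=ray(k,x0+230/5,y0+90/5,.153);b=ray(k,x0+167/5,y0+133/5,.153);print(np.rad2deg(np.arctan2(*(a-b)[[1,0]])))
print(bot.finish_job())
```

```text
127.24054132220141
the job is handed in; nothing more can be done
None
```

The shade is in the base, turned clockwise until I felt the stop, and released. In the last pictures it stands upright at the locked height with its rib at 127° (about 128° expected). I handed the job in after 11.6 s; the hand-in returned no verdict.

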